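# Complete the tube rack, then crack the transport box's sealed lid and hold it ajar

### The job

Get the next blood-sample consignment ready for loading: first fill the two empty holes of the grey rack with the two purple-capped spare tubes from the orange stand, pushed in fully and let go, leaving the red-capped tube, the tubes already in the rack and everything else on the desk where they are. Then take the blue transport box's white lid by its grip bar, break it free of its sticky seal without letting it fly off, and hold it level about 30 mm above its seat, over the box, so that the box can air. Finish while still holding the lid there in the gripper, steady and clear of the box; do not let go of it or prop it with anything.

Things in the scene. Friction and masses are not known exactly. Their poses are not given: they have to be found in the camera images.
- rack: grey tube rack, fixed to the table, 50 x 210 x 60 mm high (its x, y, z); origin at the centre of its underside; its five holes lie in one row along its y, 40 mm apart
- rack_hole0 (a point): centre of the mouth of rack hole 0, on the rack's top face 60 mm above the table; the hole is 17 mm across and 50 mm deep, so a seated tube's foot is 50 mm below this point and its cap stands clear above the rack. Three of the five holes start with a tube, two empty; which ones varies
- rack_hole1 (a point): centre of the mouth of rack hole 1, on the rack's top face 60 mm above the table; the hole is 17 mm across and 50 mm deep, so a seated tube's foot is 50 mm below this point and its cap stands clear above the rack. Three of the five holes start with a tube, two empty; which ones varies
- rack_hole2 (a point): centre of the mouth of rack hole 2, on the rack's top face 60 mm above the table; the hole is 17 mm across and 50 mm deep, so a seated tube's foot is 50 mm below this point and its cap stands clear above the rack. Three of the five holes start with a tube, two empty; which ones varies
- rack_hole3 (a point): centre of the mouth of rack hole 3, on the rack's top face 60 mm above the table; the hole is 17 mm across and 50 mm deep, so a seated tube's foot is 50 mm below this point and its cap stands clear above the rack. Three of the five holes start with a tube, two empty; which ones varies
- rack_hole4 (a point): centre of the mouth of rack hole 4, on the rack's top face 60 mm above the table; the hole is 17 mm across and 50 mm deep, so a seated tube's foot is 50 mm below this point and its cap stands clear above the rack. Three of the five holes start with a tube, two empty; which ones varies
- kept0: purple-capped tube already standing in a rack hole at the start, to be left there: 15 mm diameter tube with a rounded foot and an 18 mm diameter cap, 98 mm tall overall, the cap being its top 26 mm; 18 g; origin at the centre of its foot, z up along the tube
- kept1: purple-capped tube already standing in a rack hole at the start, to be left there: 15 mm diameter tube with a rounded foot and an 18 mm diameter cap, 98 mm tall overall, the cap being its top 26 mm; 18 g; origin at the centre of its foot, z up along the tube
- kept2: purple-capped tube already standing in a rack hole at the start, to be left there: 15 mm diameter tube with a rounded foot and an 18 mm diameter cap, 98 mm tall overall, the cap being its top 26 mm; 18 g; origin at the centre of its foot, z up along the tube
- spare0: purple-capped spare tube, standing in the orange stand at the start: 15 mm diameter tube with a rounded foot and an 18 mm diameter cap, 98 mm tall overall, the cap being its top 26 mm; 18 g; origin at the centre of its foot, z up along the tube
- spare1: purple-capped spare tube, standing in the orange stand at the start: 15 mm diameter tube with a rounded foot and an 18 mm diameter cap, 98 mm tall overall, the cap being its top 26 mm; 18 g; origin at the centre of its foot, z up along the tube
- red: red-capped tube standing in the orange stand among the spares, not wanted in the rack: 15 mm diameter tube with a rounded foot and an 18 mm diameter cap, 98 mm tall overall, the cap being its top 26 mm; 18 g; origin at the centre of its foot, z up along the tube
- stand: orange tube stand, fixed to the table, 160 x 50 x 60 mm high (its x, y, z); origin at the centre of its underside; three holes like the rack's (17 mm across, 50 mm deep) in one row along its x, at -50, 0 and +50 mm; the two spares and the red tube stand in them in any order, their feet 10 mm above the table
- box: blue transport box, fixed to the table, 200 x 240 x 120 mm high (its x, y, z) without the lid; origin at the centre of its underside, z up; the lid sits on it with the same x and y axes. Its rubber seal beads hold the lid's plug: the upward pull must climb to 14 to 22 N (lid's weight included) within the first few mm, then falls off; from 17 mm up only the weight is left
- lid: white lift-off lid of the box (no hinge), plate 210 x 250 x 18 mm, with a plug under it that reaches 27 mm down inside the box; origin at the centre of the plate's underside, z up, 120 mm above the table when shut. Mass about 0.45 kg. Let go of while ajar, it drops back onto the seal beads
- lid_grip (a point): middle of the lid's black grip bar, 55 mm above the lid's origin: a level bar along the lid's y, 16 mm thick (x), 22 mm tall, on two posts that leave 108 mm between them; the bar's underside is 26 mm above the plate
- labels: roll of white labels, 72 mm diameter, 50 mm high, loose bystander; origin at the centre of its underside
- tape: roll of amber tape, 80 mm diameter, 24 mm high, lying flat, loose bystander; origin at the centre of its underside
- marker: black marker pen with a blue cap, about 120 mm long, 15 mm thick, lying, loose bystander; origin on its underside, 50 mm from its black end
- gel: clear hand-gel bottle, 54 mm diameter, 130 mm high, loose bystander; origin at the centre of its underside
- scanner: black and grey hand barcode scanner, about 195 mm long, 65 mm wide, 45 mm high, lying, loose bystander; origin on its underside near its middle

How it is judged:
By the outcome, as a careful person would: the job done as asked, in the order asked, and still so for the second after the job is handed in, while the arm keeps its last pose, push and grip.
It also fails if it takes over 72 s, if anything falls off the work surface, if the arm or the gripper's body presses on something with over 40 N, if the wrist force passes 120 N, or if a joint passes its speed limit or range.

### The arm

A 6-joint arm with a two-finger parallel gripper is mounted at the origin on the work surface. World frame = base frame: x ahead of the robot, y to its left, z up, the work surface at z = 0. Lengths are in m, angles in rad, forces in N, time in s.
With the tool pointing down it reaches from about 0.2 to 0.875 m from the base axis. Payload 3.4 kg.
Tool frame: the origin (TCP) lies between the finger pads; the fingertips stand 22 mm ahead of it and the grasp point (between the pads) lies 3 mm ahead of it; z points along the fingers, y is the line along which they close (so a half turn about z gives the same grasp; the last joint's range is limited). The gripper opens to 94 mm and grips with 3 to 60 N. Pads are 16 mm wide; open, the fingers measure 119 mm over their backs; the gripper's body (75 mm by 177 mm) begins 78 mm behind the grasp point.
Start: joints at [1.118, 0.276, 1.505, -0, 1.361, -0.121], TCP at [0.187, 0.544, 0.227] pointing down, gripper open.
Joint ranges: [-2.89, 2.89], [-0.75, 2.08], [0.22, 2.7], [-1.18, 4.32], [0.11, 2.71], [-2.7, 2.7]. Speed limits (rad/s): [2.57, 2.57, 3.14, 3.14, 3.14, 3.14].

### API

Orientations are given as a rotation vector (axis times angle).
In Python, from station import sensors, imaging, order gives the robot as it stands. The module is installed in compiled form; this text tells all that it offers.
- The arm moves only by the shell command python3 -m creep 'ROWS' [FORCE]. ROWS is JSON, a list of rows, each an object of numbers: "x", "y", "z": the shift along the tool's x, y, z as a fraction of full scale; "rx", "ry", "rz": the turn, a rotation vector about the tool's x, y, z as a fraction of full scale; "gripper": the closure, from 0 (fully open) to 1 (shut). In form: [{"x": .., "y": .., "z": .., "rx": .., "ry": .., "rz": .., "gripper": ..}, ...]. A call has 1 to 5 rows; each row is the pose to reach, as a shift and turn from the pose commanded when the call began, along the tool's axes at that moment; what a row does not reach only later rows make up. Full scale, the value 1, is 120 mm for a shift and 90 degrees for a turn. A row lasts 1/12 s, in which the tool goes at most 41.7 mm and 7.16 degrees, less where a joint would pass 70% of its speed; a pose out of reach is approached as far as the arm can. A call with a number of a shift or a turn outside -1 to 1 is refused whole. A call with a gripper value outside its range is refused whole. The fingers move at their own pace and stop on an object; FORCE is the grip in N (left out, the last holds). Time passes only in rows, so rows that repeat a pose let the fingers close. It gives the time, the measured TCP pose, the force, the opening and the grip force at its end, in the units of the state.
- sensors.read_state(): the state, without advancing time (a new reading comes with each control period).
- imaging.capture(name): name is "scene" or "top"; returns a dict with "pixels" (420x560x3 uint8, blue, green, red), "fov_y" (degrees; the focal length in pixels is half the picture's height over the tangent of half this angle, whatever the lens; pixels are square), "cx", "cy" (the principal point, pixels), "k1" (the pictures are not rectified: a ray, as slopes to the right and down, at radius r is drawn at 1 + k1 r^2 times it, then the intrinsics apply), "extrinsics" (4x4, takes a point from camera to world coordinates). Camera axes: x right, y down, z forward; pixel columns grow to the right and rows downward; lengths in m; the calibration is good to about 2 mm. A picture is of the moment at which its call begins. There is no depth.
- order.finish_job(): hands the job in; it is judged then, once.
The state is a dict: "time": time; "qpos": joint angles; "qd": joint speeds; "tau": joint torques, N m; "ee_pos": TCP position; "ee_rot": TCP orientation; "force": force on the tool from outside, world axes, zero at the start; "moment": the same for the moment, N m; "grip_width": finger opening in m; "finger_force": force on a finger pad.
Only numpy, scipy, OpenCV 4.12 (cv2) and the standard library are available. Lean on these libraries where they do the work, as an engineer would, in place of code of your own. Each camera call takes 0.05 s, during which the arm holds its last target. There are 200 camera calls.

## Working session

There is one attempt and no reset: what is moved stays moved. The work goes in short steps, Python scripts to look and compute and a shell command to move; the robot and the scene stay as the last step left them, time stands still between calls to the robot, and variables do not carry over. Pictures are saved under pics/ and viewed, at most 10 in all, crops included, and the job is handed in when it is done.

```bash
mkdir -p pics; python3 - <<'E'
from station import sensors, imaging
import cv2,numpy as np,pickle
s=sensors.read_state();print(s)
for n in("scene","top"):
    c=imaging.capture(n);cv2.imwrite(f"pics/{n}0.png",c["pixels"]);pickle.dump(c,open(f"{n}0.pkl","wb"))
    print({k:v for k,v in c.items() if k!="pixels"})
E
```

```text
{'time': 0.0, 'qpos': array([ 1.11801673e+00,  2.76595152e-01,  1.50611837e+00, -2.65730036e-05,
        1.36068738e+00, -1.21008480e-01]), 'qd': array([ 0.00086005, -0.00013636, -0.00041399,  0.00105805,  0.00075518,
        0.00096925]), 'tau': array([ 1.68037323e-04, -4.04594815e+01, -2.37218571e+01,  7.02217827e-02,
        3.45214410e-02, -1.58498488e-04]), 'ee_pos': array([0.1870755 , 0.54316173, 0.2266105 ]), 'ee_rot': array([-5.18668803e-01, -3.09798667e+00,  2.73542480e-03]), 'force': array([ 0.27709676, -0.27758817,  0.1957602 ]), 'moment': array([ 0.01588408, -0.0053467 ,  0.02105347]), 'finger_force': 0.0, 'grip_width': 0.09401540064504893}
{'fov_y': 47.01400406868477, 'cx': 274.4747203377426, 'cy': 207.42595904440978, 'k1': -0.14197196277494983, 'extrinsics': array([[-0.39679937,  0.59732792, -0.6969574 ,  1.23066027],
       [ 0.91768891,  0.27464549, -0.28708348,  0.28855537],
       [ 0.01993323, -0.75350462, -0.65714037,  0.77584488],
       [ 0.        ,  0.        ,  0.        ,  1.        ]])}
{'fov_y': 51.54241562391852, 'cx': 283.37252588073375, 'cy': 208.2942405722762, 'k1': -0.0891558948510292, 'extrinsics': array([[ 0.02570152, -0.9866184 ,  0.16100796,  0.40711708],
       [-0.99965949, -0.02463904,  0.00859237,  0.0091965 ],
       [-0.00451031, -0.16117397, -0.98691571,  1.10090269],
       [ 0.        ,  0.        ,  0.        ,  1.        ]])}
```

View pics/scene0.png

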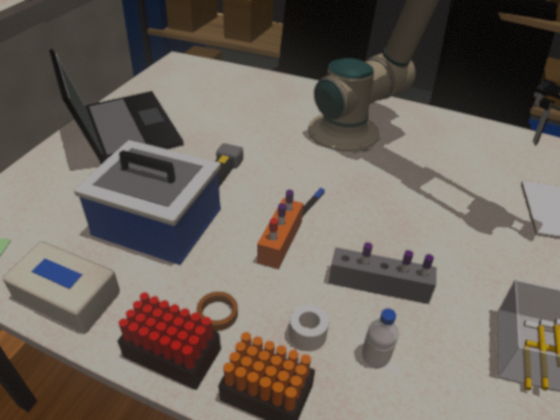

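View pics/top0.png

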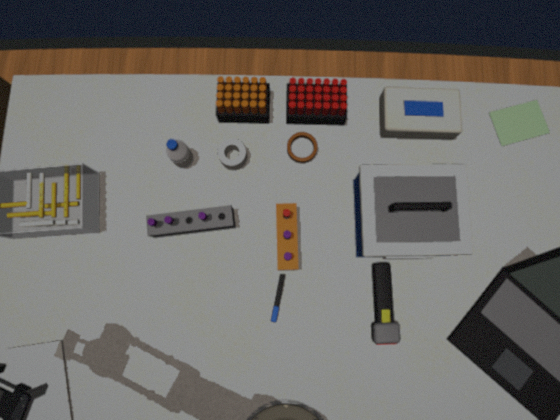

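Scene view: the blue box with its lid is at left (150,190), the orange stand at (282,230) with red nearest the camera, and the grey rack at (383,275). Top view: rack caps are at (152,222), (168,220) and (203,215). The empty holes are near (188,219) and (222,216). Stand caps are red (287,213), purple (288,235) and purple (288,256), and the grip bar spans (390–452,207).

```bash
cat > h.py <<'E'
import cv2,numpy as np,pickle
from scipy.spatial.transform import Rotation as R
def K(c):
    h=c["pixels"].shape[0];f=h/2/np.tan(np.radians(c["fov_y"])/2)
    return np.array([[f,0,c["cx"]],[0,f,c["cy"]],[0,0,1]])
def ray(c,p):
    d=cv2.undistortPointsIter(np.array([[p]],float),K(c),np.array([c["k1"],0,0,0,0.]),None,None,(3,50,1e-10)).ravel()
    E=c["extrinsics"];return E[:3,3],E[:3,:3]@np.array([d[0],d[1],1])
def plane(c,p,z):
    o,d=ray(c,p);return o+d*(z-o[2])/d[2]
def proj(c,P):
    E=np.linalg.inv(c["extrinsics"]);r,_=cv2.Rodrigues(E[:3,:3])
    return cv2.projectPoints(np.array([P],float),r,E[:3,3],K(c),np.array([c["k1"],0,0,0,0.]))[0].ravel()
def tri(c1,p1,c2,p2):
    (o,d),(q,e)=ray(c1,p1),ray(c2,p2)
    t=np.linalg.lstsq(np.c_[d,-e],q-o,rcond=None)[0];a,b=o+d*t[0],q+e*t[1]
    return (a+b)/2,np.linalg.norm(a-b)
def blobs(m,mn,mx,roi=None):
    m=m.astype(np.uint8)
    if roi: k=np.zeros_like(m);x0,y0,x1,y1=roi;k[y0:y1,x0:x1]=1;m=m*k
    n,l,s,ce=cv2.connectedComponentsWithStats(m)
    return [(tuple(np.round(ce[i],2)),int(s[i,4]),l==i) for i in range(1,n) if mn<=s[i,4]<=mx]
def hsv(c):
    x=cv2.cvtColor(c["pixels"],cv2.COLOR_BGR2HSV).astype(int);return x[...,0],x[...,1],x[...,2]
def purple(c):
    H,S,V=hsv(c);return (H>122)&(H<165)&(S>70)
def orange(c):
    H,S,V=hsv(c);return (H<16)&(S>120)
E
python3 - <<'E'
from h import *
s=pickle.load(open("scene0.pkl","rb"));t=pickle.load(open("top0.pkl","rb"))
B=lambda c,m,a,b,roi=None:[(x[0],x[1]) for x in blobs(m,a,b,roi)]
ps,pt=B(s,purple(s),15,400),B(t,purple(t),15,400)
print("S",ps);print("T",pt)
for p,_ in pt:
    for q,_ in ps:
        P,e=tri(t,p,s,q)
        if e<.006 and .07<P[2]<.12: print(p,q,P.round(4),round(e,4))
    print(" plane.097",plane(t,p,.097).round(4))
# stand top outline & rack & bar in top view
H,S,V=hsv(t)
for n,m,roi,z in(("stand",orange(t),(265,195,310,280),.06),("bar",V<60,(380,195,465,222),.186),("rack",(V<125)&(S<60),(135,195,245,245),.06)):
    for ce,a,mk in blobs(m,200,9000,roi):
        pts=np.argwhere(mk)[:,::-1].astype(np.float32);r=cv2.minAreaRect(pts)
        bx=cv2.boxPoints(r);print(n,a,np.round(r[0],1),[plane(t,x,z)[:2].round(4).tolist() for x in bx])
H,S,V=hsv(s)
print("bar scene",[ (c,a,cv2.boxPoints(cv2.minAreaRect(np.argwhere(k)[:,::-1].astype(np.float32))).round(1).tolist()) for c,a,k in blobs(V<60,100,3000,(110,140,185,190))])
a=cv2.resize(s["pixels"][180:300,250:450],None,fx=4,fy=4,interpolation=cv2.INTER_CUBIC);b=cv2.resize(t["pixels"][195:280,140:310],(800,400),interpolation=cv2.INTER_CUBIC)
cv2.imwrite("pics/s1.png",a[:,:]);cv2.imwrite("pics/t1.png",b)
E
```

```text
S [((np.float64(289.38), np.float64(192.54)), 24), ((np.float64(281.91), np.float64(206.31)), 35), ((np.float64(367.68), np.float64(245.97)), 38), ((np.float64(408.11), np.float64(255.71)), 55), ((np.float64(428.44), np.float64(259.74)), 57)]
T [((np.float64(202.08), np.float64(215.54)), 52), ((np.float64(168.11), np.float64(219.57)), 56), ((np.float64(151.44), np.float64(221.84)), 57), ((np.float64(286.8), np.float64(234.25)), 44), ((np.float64(287.28), np.float64(255.93)), 43)]
(np.float64(202.08), np.float64(215.54)) (np.float64(367.68), np.float64(245.97)) [0.5478 0.2067 0.1044] 0.0007
 plane.097 [0.549  0.2078 0.097 ]
(np.float64(168.11), np.float64(219.57)) (np.float64(408.11), np.float64(255.71)) [0.5369 0.2867 0.1005] 0.0
 plane.097 [0.5373 0.2876 0.097 ]
(np.float64(151.44), np.float64(221.84)) (np.float64(428.44), np.float64(259.74)) [0.5306 0.3261 0.0998] 0.0
 plane.097 [0.5309 0.327  0.097 ]
(np.float64(286.8), np.float64(234.25)) (np.float64(281.91), np.float64(206.31)) [0.5094 0.0084 0.1051] 0.0
 plane.097 [0.5102 0.0084 0.097 ]
(np.float64(287.28), np.float64(255.93)) (np.float64(289.38), np.float64(192.54)) [0.4598 0.0058 0.105 ] 0.0006
 plane.097 [0.4602 0.0061 0.097 ]
bar 560 [419.5 206.5] [[0.5753, -0.2065], [0.5815, -0.3448], [0.5598, -0.3444], [0.5538, -0.2067]]
rack 2030 [192.2 221.3] [[0.5519, 0.3571], [0.5856, 0.1313], [0.5269, 0.1217], [0.4933, 0.3454]]
bar scene [((np.float64(164.72), np.float64(142.6)), 215, [[144.0, 140.0], [181.0, 140.0], [181.0, 147.0], [144.0, 147.0]]), ((np.float64(146.85), np.float64(163.71)), 705, [[116.0, 167.8000030517578], [121.0999984741211, 149.0], [178.1999969482422, 164.60000610351562], [173.10000610351562, 183.39999389648438]])]
```

View pics/t1.png

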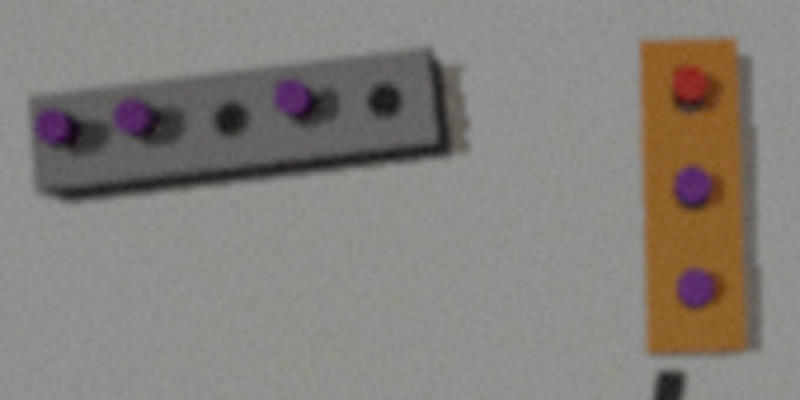

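The caps give a 40 mm rack pitch, and the stand pitch of 50 mm is consistent too. The top crop confirms that holes 1 and 3 from the right end are empty, at crop (385,100) and (231,119). The stand reads red, purple, purple from top to bottom. Next I'll compute the move numbers.

```bash
cat >> h.py <<'E'
def go(xyz,yaw,st=None):
    """print shift/turn fractions to TCP target xyz with tool y at yaw deg, tool z down"""
    from station import sensors
    st=st or sensors.read_state();r0=R.from_rotvec(st["ee_rot"])
    y=np.array([np.cos(np.radians(yaw)),np.sin(np.radians(yaw)),0]);z=np.array([0,0,-1.])
    r1=R.from_matrix(np.c_[np.cross(y,z),y,z]);d=np.array(xyz)-st["ee_pos"]
    cur=np.degrees(np.arctan2(*r0.apply([0,1,0])[[1,0]]))
    print("t %.2f at"%st["time"],st["ee_pos"].round(4),"yaw %.1f"%cur,"w %.4f F"%st["grip_width"],st["force"].round(1),"grip %.1f"%st["finger_force"])
    print("  shift frac",(r0.inv().apply(d)/.12).round(3),"turn frac",((r0.inv()*r1).as_rotvec()/(np.pi/2)).round(4),"| shift in new frame",(r1.inv().apply(d)/.12).round(3))
E
python3 - <<'E'
from h import *
t=pickle.load(open("top0.pkl","rb"));s=pickle.load(open("scene0.pkl","rb"))
for c,n,roi in((t,"t",(180,205,235,232)),(s,"s",(335,245,400,275))):
    H,S,V=hsv(c);g=cv2.cvtColor(c["pixels"],cv2.COLOR_BGR2GRAY).astype(int)
    for ce,a,k in blobs((g<68)&~purple(c),8,300,roi): print(n,ce,a,plane(c,ce,.06).round(4))
k=np.array([1,3,4]);P=np.array([[.5478,.2067],[.5369,.2867],[.5306,.3261]])
A=np.c_[np.ones(3),k];f=np.linalg.lstsq(A,P,rcond=None)[0];print("hole0,2",f[0],f[0]+2*f[1],f[1])
H,S,V=hsv(t);m=blobs((H>100)&(H<130)&(S>150),1,9)
# red cap
for ce,a,k in blobs((H<8)&(S>150),15,300,(275,200,300,222)): print("red",ce,a,plane(t,ce,.1).round(4))
go([.4597,.0062,.227],93)
E
```

```text
t (np.float64(217.0), np.float64(225.4)) 151 [0.5311 0.1775 0.06  ]
t (np.float64(221.32), np.float64(216.0)) 37 [0.5543 0.1681 0.06  ]
t (np.float64(207.49), np.float64(217.63)) 35 [0.5494 0.2016 0.06  ]
t (np.float64(188.71), np.float64(219.95)) 38 [0.5425 0.2472 0.06  ]
s (np.float64(366.18), np.float64(252.51)) 51 [0.5222 0.2037 0.06  ]
s (np.float64(344.83), np.float64(257.79)) 24 [0.5546 0.1675 0.06  ]
s (np.float64(359.12), np.float64(260.88)) 8 [0.5509 0.1967 0.06  ]
s (np.float64(384.07), np.float64(265.67)) 30 [0.5429 0.2469 0.06  ]
s (np.float64(349.82), np.float64(271.46)) 209 [0.586  0.1877 0.06  ]
s (np.float64(398.33), np.float64(268.44)) 9 [0.5385 0.2754 0.06  ]
hole0,2 [0.55361429 0.16695714] [0.54222857 0.24661429] [-0.00569286  0.03982857]
red (np.float64(286.2), np.float64(212.63)) 46 [0.5603 0.0111 0.1   ]
t 0.10 at [0.1871 0.5432 0.2267] yaw 71.0 w 0.0940 F [-0.  -0.   0.3] grip 0.0
  shift frac [-3.605e+00 -3.491e+00  3.000e-03] turn frac [-0.001  -0.0003 -0.2445] | shift in new frame [-2.034e+00 -4.588e+00 -2.000e-03]
```

```bash
r='{"x":-0.407,"y":-0.918}'
python3 -m creep '[{"rz":-0.244},{"rz":-0.244},{"rz":-0.244},{"rz":-0.244}]' 15
python3 -m creep '[{"x":-0.407,"y":-0.918},{"x":-0.407,"y":-0.918},{"x":-0.407,"y":-0.918},{"x":-0.407,"y":-0.918}]'
python3 -m creep '[{"x":-0.407,"y":-0.918},{"x":-0.407,"y":-0.918},{"x":-0.407,"y":-0.918},{"x":-0.407,"y":-0.918}]'
python3 -m creep '[{"x":-0.407,"y":-0.918},{"x":-0.407,"y":-0.918},{"x":-0.407,"y":-0.918},{"x":-0.407,"y":-0.918}]'
python3 -m creep '[{"x":-0.407,"y":-0.918},{"x":-0.407,"y":-0.918},{"x":-0.407,"y":-0.918},{"x":-0.407,"y":-0.918}]'
python3 -m creep '[{"x":-0.407,"y":-0.918},{"x":-0.407,"y":-0.918},{"x":-0.407,"y":-0.918},{"x":-0.407,"y":-0.918},{"x":-0.407,"y":-0.918}]'
python3 -c "
from h import *
go([.4597,.0062,.098],93)"
```

```text
t 0.10 at [0.1871 0.5432 0.2267] yaw 71.0 w 0.0940 F [-0.  -0.   0.3] grip 0.0
  shift frac [-3.605 -3.49   1.078] turn frac [-0.001  -0.0003 -0.2445] | shift in new frame [-2.034 -4.588  1.073]schema error: expected keys x, y, z, rx, ry, rz, gripper
schema error: expected keys x, y, z, rx, ry, rz, gripper
schema error: expected keys x, y, z, rx, ry, rz, gripper
schema error: expected keys x, y, z, rx, ry, rz, gripper
schema error: expected keys x, y, z, rx, ry, rz, gripper
schema error: expected keys x, y, z, rx, ry, rz, gripper
```

```bash
python3 -m creep '[{"x":0,"y":0,"z":0,"rx":0,"ry":0,"rz":-0.244,"gripper":0},{"x":0,"y":0,"z":0,"rx":0,"ry":0,"rz":-0.244,"gripper":0},{"x":0,"y":0,"z":0,"rx":0,"ry":0,"rz":-0.244,"gripper":0},{"x":0,"y":0,"z":0,"rx":0,"ry":0,"rz":-0.244,"gripper":0}]' 15
python3 -m creep '[{"x":-0.407,"y":-0.918,"z":0,"rx":0,"ry":0,"rz":0,"gripper":0},{"x":-0.407,"y":-0.918,"z":0,"rx":0,"ry":0,"rz":0,"gripper":0},{"x":-0.407,"y":-0.918,"z":0,"rx":0,"ry":0,"rz":0,"gripper":0},{"x":-0.407,"y":-0.918,"z":0,"rx":0,"ry":0,"rz":0,"gripper":0}]'
python3 -c "
from h import *
go([.4597,.0062,.227],93)"
```

```text
time: 0.43
ee_pos: [0.1872, 0.5433, 0.227]
ee_rot: [0.085, -3.14, 0.002]
force: [-1.2, -1.0, 0.1]
grip_width: 0.094
finger_force: 0.0
time: 0.77
ee_pos: [0.2433, 0.4307, 0.2272]
ee_rot: [-0.07, 3.14, -0.008]
force: [-0.4, -0.6, 0.6]
grip_width: 0.094
finger_force: 0.0
t 0.77 at [0.2433 0.4307 0.2272] yaw 92.6 w 0.0940 F [-0.4 -0.6  0.6] grip 0.0
  shift frac [-1.643 -3.614  0.021] turn frac [-0.0032  0.0003 -0.0048] | shift in new frame [-1.616e+00 -3.627e+00  2.000e-03]
```

```bash
python3 -m creep '[{"x":-0.4,"y":-0.9,"z":0,"rx":0,"ry":0,"rz":0,"gripper":0},{"x":-0.4,"y":-0.9,"z":0,"rx":0,"ry":0,"rz":0,"gripper":0},{"x":-0.4,"y":-0.9,"z":0,"rx":0,"ry":0,"rz":0,"gripper":0}]' |tail -0
python3 -m creep '[{"x":-0.4,"y":-0.9,"z":0,"rx":0,"ry":0,"rz":0,"gripper":0},{"x":-0.4,"y":-0.9,"z":0,"rx":0,"ry":0,"rz":0,"gripper":0},{"x":-0.4,"y":-0.9,"z":0,"rx":0,"ry":0,"rz":0,"gripper":0}]'|tail -0
python3 -m creep '[{"x":-0.4,"y":-0.9,"z":0,"rx":0,"ry":0,"rz":0,"gripper":0},{"x":-0.4,"y":-0.9,"z":0,"rx":0,"ry":0,"rz":0,"gripper":0},{"x":-0.4,"y":-0.9,"z":0,"rx":0,"ry":0,"rz":0,"gripper":0}]'|tail -0
python3 -m creep '[{"x":-0.4,"y":-0.9,"z":0,"rx":0,"ry":0,"rz":0,"gripper":0},{"x":-0.4,"y":-0.9,"z":0,"rx":0,"ry":0,"rz":0,"gripper":0},{"x":-0.4,"y":-0.9,"z":0,"rx":0,"ry":0,"rz":0,"gripper":0},{"x":-0.4,"y":-0.9,"z":0,"rx":0,"ry":0,"rz":0,"gripper":0},{"x":-0.4,"y":-0.9,"z":0,"rx":0,"ry":0,"rz":0,"gripper":0}]'
python3 -c "
from h import *
go([.4597,.0062,.227],93)"
```

```text
time: 1.93
ee_pos: [0.4565, 0.0136, 0.227]
ee_rot: [0.072, -3.14, -0.001]
force: [0.2, 0.4, -0.2]
grip_width: 0.0939
finger_force: 0.0
t 1.93 at [0.4565 0.0136 0.227 ] yaw 92.6 w 0.0939 F [ 0.2  0.4 -0.2] grip 0.0
  shift frac [-0.024 -0.063  0.   ] turn frac [ 0.0006 -0.0005 -0.0042] | shift in new frame [-0.024 -0.063  0.   ]Exception ignored on flushing sys.stdout:
BrokenPipeError: [Errno 32] Broken pipe
Exception ignored on flushing sys.stdout:
BrokenPipeError: [Errno 32] Broken pipe
Exception ignored on flushing sys.stdout:
BrokenPipeError: [Errno 32] Broken pipe
```

```bash
python3 -m creep '[{"x":-0.024,"y":-0.063,"z":0,"rx":0,"ry":0,"rz":-0.004,"gripper":0.3},{"x":-0.024,"y":-0.063,"z":0.6,"rx":0,"ry":0,"rz":-0.004,"gripper":0.5},{"x":-0.024,"y":-0.063,"z":0.6,"rx":0,"ry":0,"rz":-0.004,"gripper":0.5},{"x":-0.024,"y":-0.063,"z":0.6,"rx":0,"ry":0,"rz":-0.004,"gripper":0.5},{"x":-0.024,"y":-0.063,"z":0.6,"rx":0,"ry":0,"rz":-0.004,"gripper":0.5}]' >/dev/null
python3 -m creep '[{"x":0,"y":0,"z":0.3,"rx":0,"ry":0,"rz":0,"gripper":0.5},{"x":0,"y":0,"z":0.475,"rx":0,"ry":0,"rz":0,"gripper":0.5},{"x":0,"y":0,"z":0.475,"rx":0,"ry":0,"rz":0,"gripper":0.5},{"x":0,"y":0,"z":0.475,"rx":0,"ry":0,"rz":0,"gripper":0.5}]'
python3 - <<'E'
from h import *
from station import imaging
go([.4597,.0062,.098],93)
cv2.imwrite("pics/g1.png",cv2.resize(imaging.capture("scene")["pixels"][130:310,180:420],None,fx=2.5,fy=2.5))
E
```

```text
time: 2.68
ee_pos: [0.4598, 0.0077, 0.0998]
ee_rot: [-0.092, 3.139, -0.0]
force: [-0.6, -0.4, 0.9]
grip_width: 0.0471
finger_force: 0.0
t 2.68 at [0.4598 0.0077 0.0998] yaw 93.4 w 0.0471 F [-0.6 -0.4  0.9] grip 0.0
  shift frac [ 0.002 -0.012  0.015] turn frac [-0.      0.0008  0.004 ] | shift in new frame [ 0.002 -0.012  0.015]
```

View pics/g1.png

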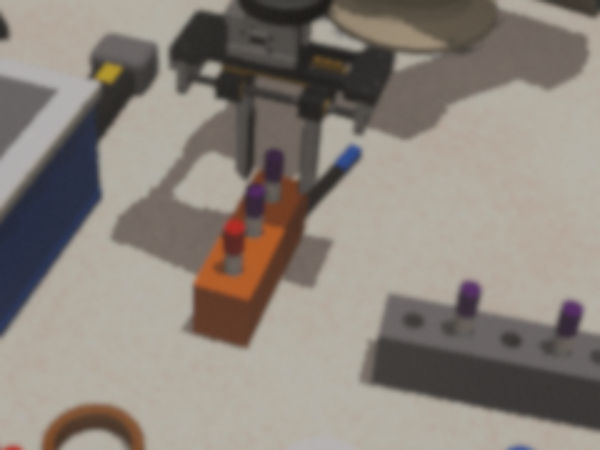

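The fingers, at about (245,130) and (310,140), straddle the rearmost purple cap at (275,165). Next: close, then lift.

```bash
python3 -m creep '[{"x":0,"y":-0.01,"z":0.015,"rx":0,"ry":0,"rz":0,"gripper":1},{"x":0,"y":-0.01,"z":0.015,"rx":0,"ry":0,"rz":0,"gripper":1},{"x":0,"y":-0.01,"z":0.015,"rx":0,"ry":0,"rz":0,"gripper":1},{"x":0,"y":-0.01,"z":0.015,"rx":0,"ry":0,"rz":0,"gripper":1},{"x":0,"y":-0.01,"z":0.015,"rx":0,"ry":0,"rz":0,"gripper":1}]' 15
python3 -c "
from h import *
go([.5543,.1677,.225],8.1)"
```

```text
time: 3.15
ee_pos: [0.4594, 0.0059, 0.0972]
ee_rot: [-0.09, 3.139, -0.0]
force: [-0.2, 0.2, 3.0]
grip_width: 0.0175
finger_force: 15.1
t 3.15 at [0.4594 0.0059 0.0972] yaw 93.3 w 0.0175 F [-0.2  0.2  3. ] grip 15.1
  shift frac [-0.868  1.3   -1.065] turn frac [4.000e-04 6.000e-04 9.467e-01] | shift in new frame [ 1.223  0.973 -1.065]
```

```bash
python3 -m creep '[{"x":0,"y":0,"z":-0.15,"rx":0,"ry":0,"rz":0,"gripper":1},{"x":0,"y":0,"z":-0.4,"rx":0,"ry":0,"rz":0,"gripper":1},{"x":0,"y":0,"z":-0.7,"rx":0,"ry":0,"rz":0,"gripper":1},{"x":0,"y":0,"z":-1,"rx":0,"ry":0,"rz":0,"gripper":1},{"x":0,"y":0,"z":-1,"rx":0,"ry":0,"rz":0,"gripper":1}]' >/dev/null
python3 -m creep '[{"x":0,"y":0,"z":-0.07,"rx":0,"ry":0,"rz":0.3,"gripper":1},{"x":0,"y":0,"z":-0.07,"rx":0,"ry":0,"rz":0.3,"gripper":1},{"x":0,"y":0,"z":-0.07,"rx":0,"ry":0,"rz":0.3,"gripper":1},{"x":0,"y":0,"z":-0.07,"rx":0,"ry":0,"rz":0.3,"gripper":1}]' >/dev/null
python3 -m creep '[{"x":0,"y":0,"z":0,"rx":0,"ry":0,"rz":0.3,"gripper":1},{"x":0,"y":0,"z":0,"rx":0,"ry":0,"rz":0.3,"gripper":1},{"x":0,"y":0,"z":0,"rx":0,"ry":0,"rz":0.3,"gripper":1},{"x":0,"y":0,"z":0,"rx":0,"ry":0,"rz":0.3,"gripper":1}]' >/dev/null
python3 -m creep '[{"x":0,"y":0,"z":0,"rx":0,"ry":0,"rz":0.347,"gripper":1},{"x":0,"y":0,"z":0,"rx":0,"ry":0,"rz":0.347,"gripper":1},{"x":0,"y":0,"z":0,"rx":0,"ry":0,"rz":0.347,"gripper":1},{"x":0,"y":0,"z":0,"rx":0,"ry":0,"rz":0.347,"gripper":1},{"x":0,"y":0,"z":0,"rx":0,"ry":0,"rz":0.347,"gripper":1}]'
python3 -c "
from h import *
go([.5543,.1677,.225],8.1)"
```

```text
time: 4.65
ee_pos: [0.4588, 0.006, 0.2247]
ee_rot: [-2.065, -2.367, 0.0]
force: [-0.1, 0.6, 0.3]
grip_width: 0.0182
finger_force: 15.0
t 4.65 at [0.4588 0.006  0.2247] yaw 7.8 w 0.0182 F [-0.1  0.6  0.3] grip 15.0
  shift frac [ 1.227  0.971 -0.003] turn frac [-0.0003 -0.0002 -0.0034] | shift in new frame [ 1.222  0.977 -0.003]
```

```bash
python3 -m creep '[{"x":0.61,"y":0.485,"z":0,"rx":0,"ry":0,"rz":0,"gripper":1},{"x":0.61,"y":0.485,"z":0,"rx":0,"ry":0,"rz":0,"gripper":1},{"x":0.61,"y":0.485,"z":0,"rx":0,"ry":0,"rz":0,"gripper":1}]' >/dev/null
python3 -m creep '[{"x":0.61,"y":0.485,"z":0,"rx":0,"ry":0,"rz":-0.003,"gripper":1},{"x":0.61,"y":0.485,"z":0,"rx":0,"ry":0,"rz":-0.003,"gripper":1},{"x":0.61,"y":0.485,"z":0,"rx":0,"ry":0,"rz":-0.003,"gripper":1},{"x":0.61,"y":0.485,"z":0,"rx":0,"ry":0,"rz":-0.003,"gripper":1}]' >/dev/null
python3 -m creep '[{"x":0,"y":0,"z":0.35,"rx":0,"ry":0,"rz":0,"gripper":1},{"x":0,"y":0,"z":0.35,"rx":0,"ry":0,"rz":0,"gripper":1},{"x":0,"y":0,"z":0.35,"rx":0,"ry":0,"rz":0,"gripper":1},{"x":0,"y":0,"z":0.35,"rx":0,"ry":0,"rz":0,"gripper":1}]'
python3 - <<'E'
from h import *
from station import imaging
go([.5543,.1677,.098],8.1)
s=imaging.capture("scene");t=imaging.capture("top");pickle.dump((s,t),open("p1.pkl","wb"))
a=cv2.resize(s["pixels"][160:290,300:460],(738,600),interpolation=cv2.INTER_CUBIC)
for P in([.5543,.1677,.06],[.5543,.1677,.095]):
    q=proj(s,P);print("proj",q.round(1),((q-[300,160])*4.615).round())
cv2.imwrite("pics/p1.png",a)
E
```

```text
time: 5.57
ee_pos: [0.5536, 0.1662, 0.184]
ee_rot: [2.055, 2.376, -0.0]
force: [0.1, -0.4, -0.2]
grip_width: 0.0175
finger_force: 15.0
t 5.57 at [0.5536 0.1662 0.184 ] yaw 8.3 w 0.0175 F [ 0.1 -0.4 -0.2] grip 15.0
  shift frac [0.011 0.007 0.717] turn frac [0.0001 0.0002 0.0021] | shift in new frame [0.011 0.007 0.717]
proj [345.  257.7] [207. 451.]
proj [347.  245.7] [217. 395.]
```

View pics/p1.png

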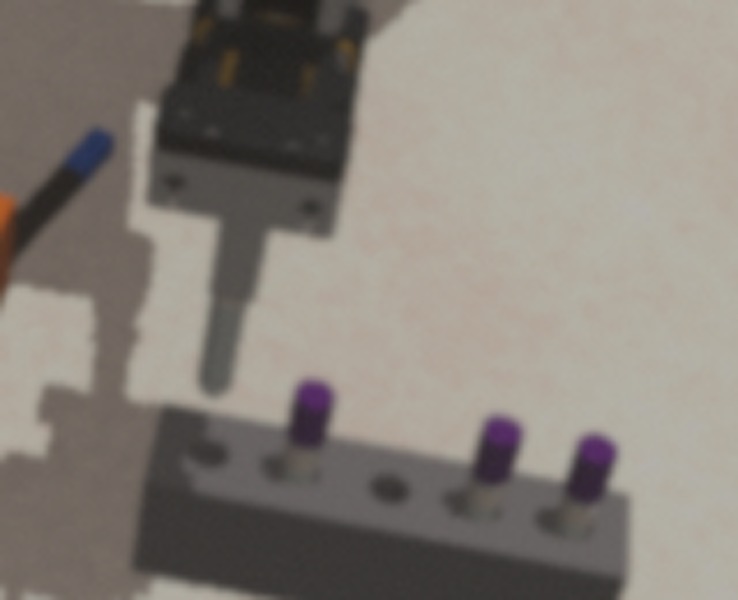

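The held tube's foot, at (213,393) in the crop, lies just where projection predicts, above the empty hole at (207,452). Correction is about 1.5 mm, then insert in small steps.

```bash
python3 -m creep '[{"x":0.011,"y":0.007,"z":0,"rx":0,"ry":0,"rz":0,"gripper":1},{"x":0.011,"y":0.007,"z":0.15,"rx":0,"ry":0,"rz":0,"gripper":1},{"x":0.011,"y":0.007,"z":0.3,"rx":0,"ry":0,"rz":0,"gripper":1},{"x":0.011,"y":0.007,"z":0.38,"rx":0,"ry":0,"rz":0,"gripper":1},{"x":0.011,"y":0.007,"z":0.38,"rx":0,"ry":0,"rz":0,"gripper":1}]'
python3 -c "
from h import *
go([.5543,.1677,.0972],8.1)"
```

```text
time: 6.08
ee_pos: [0.5537, 0.1685, 0.1362]
ee_rot: [-2.053, -2.376, 0.003]
force: [0.4, -0.1, -0.4]
grip_width: 0.0175
finger_force: 15.0
t 6.08 at [0.5537 0.1685 0.1362] yaw 8.3 w 0.0175 F [ 0.4 -0.1 -0.4] grip 15.0
  shift frac [-0.008  0.005  0.325] turn frac [-0.0014 -0.      0.0027] | shift in new frame [-0.008  0.004  0.325]
```

Foot is 12 mm into the hole without resistance. Pushing the rest in.

```bash
python3 -m creep '[{"x":0,"y":0,"z":0.1,"rx":0,"ry":0,"rz":0,"gripper":1},{"x":0,"y":0,"z":0.2,"rx":0,"ry":0,"rz":0,"gripper":1},{"x":0,"y":0,"z":0.3,"rx":0,"ry":0,"rz":0,"gripper":1},{"x":0,"y":0,"z":0.33,"rx":0,"ry":0,"rz":0,"gripper":1},{"x":0,"y":0,"z":0.33,"rx":0,"ry":0,"rz":0,"gripper":1}]'
python3 -c "
from h import *
go([.5543,.1677,.0972],8.1)"
```

```text
time: 6.5
ee_pos: [0.5545, 0.1687, 0.098]
ee_rot: [-2.054, -2.377, 0.0]
force: [1.1, -0.3, -0.6]
grip_width: 0.0178
finger_force: 15.0
t 6.50 at [0.5545 0.1687 0.098 ] yaw 8.3 w 0.0178 F [ 1.1 -0.3 -0.6] grip 15.0
  shift frac [-0.008 -0.003  0.007] turn frac [-0.0001 -0.      0.0028] | shift in new frame [-0.008 -0.003  0.007]
```

```bash
python3 -m creep '[{"x":0,"y":0,"z":0.012,"rx":0,"ry":0,"rz":0,"gripper":1},{"x":0,"y":0,"z":0.024,"rx":0,"ry":0,"rz":0,"gripper":1},{"x":0,"y":0,"z":0.024,"rx":0,"ry":0,"rz":0,"gripper":1}]'
```

```text
time: 6.75
ee_pos: [0.5554, 0.1689, 0.0972]
ee_rot: [2.053, 2.376, 0.003]
force: [-2.2, 1.0, 5.8]
grip_width: 0.0176
finger_force: 15.0
```

Bottomed at the seated height, with a 6 N reaction. Release and rise.

```bash
python3 -m creep '[{"x":0,"y":0,"z":0,"rx":0,"ry":0,"rz":0,"gripper":0.5},{"x":0,"y":0,"z":0,"rx":0,"ry":0,"rz":0,"gripper":0.5},{"x":0,"y":0,"z":0,"rx":0,"ry":0,"rz":0,"gripper":0.5},{"x":0,"y":0,"z":0,"rx":0,"ry":0,"rz":0,"gripper":0.5}]'
python3 -m creep '[{"x":0,"y":0,"z":-0.2,"rx":0,"ry":0,"rz":0,"gripper":0.5},{"x":0,"y":0,"z":-0.5,"rx":0,"ry":0,"rz":0,"gripper":0.5},{"x":0,"y":0,"z":-0.8,"rx":0,"ry":0,"rz":0,"gripper":0.5},{"x":0,"y":0,"z":-1,"rx":0,"ry":0,"rz":0,"gripper":0.5},{"x":0,"y":0,"z":-1,"rx":0,"ry":0,"rz":0,"gripper":0.5}]'
python3 - <<'E'
from h import *
from station import imaging
go([.5094,.0084,.215],93)
s=imaging.capture("scene");t=imaging.capture("top")
ps,pt=[[b[0] for b in blobs(purple(c),12,400)] for c in(s,t)]
for p in pt:
    for q in ps:
        P,e=tri(t,p,s,q)
        if e<.006 and .05<P[2]<.13: print(P.round(4),round(e,4))
print(ps,pt)
E
```

```text
time: 7.08
ee_pos: [0.5545, 0.1688, 0.0951]
ee_rot: [2.054, 2.377, 0.001]
force: [0.5, -0.6, 0.3]
grip_width: 0.0414
finger_force: 0.0
time: 7.5
ee_pos: [0.5577, 0.1694, 0.2209]
ee_rot: [2.049, 2.372, 0.014]
force: [1.1, 0.5, 0.6]
grip_width: 0.0464
finger_force: 0.0
t 7.50 at [0.5577 0.1694 0.2209] yaw 8.4 w 0.0464 F [1.1 0.5 0.6] grip 0.0
  shift frac [-1.269 -0.594  0.042] turn frac [ 0.0061  0.0051 -0.9405] | shift in new frame [ 0.472 -1.319  0.049]
[0.537  0.2864 0.1005] 0.0003
[0.5308 0.3262 0.1005] 0.0
[0.5093 0.0085 0.1043] 0.0003
[(np.float64(281.86), np.float64(206.59)), (np.float64(347.02), np.float64(244.25)), (np.float64(367.49), np.float64(247.45)), (np.float64(408.05), np.float64(255.69)), (np.float64(428.55), np.float64(259.59))] [(np.float64(168.26), np.float64(219.52)), (np.float64(151.32), np.float64(221.72)), (np.float64(286.7), np.float64(234.32))]
```

```bash
python3 -m creep '[{"x":0,"y":0,"z":0,"rx":0,"ry":0,"rz":-0.31,"gripper":0.5},{"x":0,"y":0,"z":0,"rx":0,"ry":0,"rz":-0.31,"gripper":0.5},{"x":0,"y":0,"z":0,"rx":0,"ry":0,"rz":-0.31,"gripper":0.5},{"x":0,"y":0,"z":0,"rx":0,"ry":0,"rz":-0.31,"gripper":0.5}]' >/dev/null
python3 -m creep '[{"x":0,"y":0,"z":0,"rx":0,"ry":0,"rz":-0.31,"gripper":0.5},{"x":0,"y":0,"z":0,"rx":0,"ry":0,"rz":-0.31,"gripper":0.5},{"x":0,"y":0,"z":0,"rx":0,"ry":0,"rz":-0.31,"gripper":0.5},{"x":0,"y":0,"z":0,"rx":0,"ry":0,"rz":-0.31,"gripper":0.5}]' >/dev/null
python3 -m creep '[{"x":0,"y":0,"z":0,"rx":0,"ry":0,"rz":-0.32,"gripper":0.5},{"x":0,"y":0,"z":0,"rx":0,"ry":0,"rz":-0.32,"gripper":0.5},{"x":0,"y":0,"z":0,"rx":0,"ry":0,"rz":-0.32,"gripper":0.5},{"x":0,"y":0,"z":0,"rx":0,"ry":0,"rz":-0.32,"gripper":0.5},{"x":0,"y":0,"z":0,"rx":0,"ry":0,"rz":-0.32,"gripper":0.5}]' >/dev/null
python3 -m creep '[{"x":0.236,"y":-0.66,"z":0,"rx":0,"ry":0,"rz":0,"gripper":0.5},{"x":0.236,"y":-0.66,"z":0,"rx":0,"ry":0,"rz":0,"gripper":0.5},{"x":0.236,"y":-0.66,"z":0,"rx":0,"ry":0,"rz":0,"gripper":0.5}]' >/dev/null
python3 -m creep '[{"x":0.236,"y":-0.66,"z":0,"rx":0,"ry":0,"rz":0,"gripper":0.5},{"x":0.236,"y":-0.66,"z":0,"rx":0,"ry":0,"rz":0,"gripper":0.5},{"x":0.236,"y":-0.66,"z":0,"rx":0,"ry":0,"rz":0,"gripper":0.5},{"x":0.236,"y":-0.66,"z":0,"rx":0,"ry":0,"rz":0,"gripper":0.5},{"x":0.236,"y":-0.66,"z":0,"rx":0,"ry":0,"rz":0,"gripper":0.5}]'
python3 -c "
from h import *
go([.5094,.0078,.098],93)"
```

```text
time: 9.35
ee_pos: [0.5058, 0.008, 0.2142]
ee_rot: [0.076, -3.14, -0.002]
force: [-0.6, 0.5, -0.0]
grip_width: 0.0469
finger_force: 0.0
t 9.35 at [0.5058 0.008  0.2142] yaw 92.8 w 0.0469 F [-0.6  0.5 -0. ] grip 0.0
  shift frac [-0.031 -0.004  0.968] turn frac [ 0.0008 -0.0007 -0.0023] | shift in new frame [-0.03  -0.003  0.968]
```

```bash
python3 -m creep '[{"x":-0.03,"y":-0.003,"z":0,"rx":0,"ry":0,"rz":0,"gripper":0.5},{"x":-0.03,"y":-0.003,"z":0.2,"rx":0,"ry":0,"rz":0,"gripper":0.5},{"x":-0.03,"y":-0.003,"z":0.5,"rx":0,"ry":0,"rz":0,"gripper":0.5},{"x":-0.03,"y":-0.003,"z":0.6,"rx":0,"ry":0,"rz":0,"gripper":0.5},{"x":-0.03,"y":-0.003,"z":0.6,"rx":0,"ry":0,"rz":0,"gripper":0.5}]' >/dev/null
python3 -m creep '[{"x":0,"y":0,"z":0.2,"rx":0,"ry":0,"rz":0,"gripper":0.5},{"x":0,"y":0,"z":0.365,"rx":0,"ry":0,"rz":0,"gripper":0.5},{"x":0,"y":0,"z":0.365,"rx":0,"ry":0,"rz":0,"gripper":0.5},{"x":0,"y":0,"z":0.365,"rx":0,"ry":0,"rz":0,"gripper":0.5}]'
python3 -c "
from h import *
go([.5094,.0078,.098],93)"
```

```text
time: 10.1
ee_pos: [0.51, 0.0083, 0.0994]
ee_rot: [0.082, -3.14, -0.001]
force: [1.0, 0.0, 0.7]
grip_width: 0.0469
finger_force: 0.0
t 10.10 at [0.51   0.0083 0.0994] yaw 93.0 w 0.0469 F [1.  0.  0.7] grip 0.0
  shift frac [ 0.005 -0.004  0.011] turn frac [ 0.0002 -0.0004  0.    ] | shift in new frame [ 0.005 -0.004  0.011]
```

Aligned; close and lift.

```bash
python3 -m creep '[{"x":0,"y":0,"z":0.01,"rx":0,"ry":0,"rz":0,"gripper":1},{"x":0,"y":0,"z":0.01,"rx":0,"ry":0,"rz":0,"gripper":1},{"x":0,"y":0,"z":0.01,"rx":0,"ry":0,"rz":0,"gripper":1},{"x":0,"y":0,"z":0.01,"rx":0,"ry":0,"rz":0,"gripper":1},{"x":0,"y":0,"z":0.01,"rx":0,"ry":0,"rz":0,"gripper":1}]' 15
python3 -m creep '[{"x":0,"y":0,"z":-0.15,"rx":0,"ry":0,"rz":0,"gripper":1},{"x":0,"y":0,"z":-0.4,"rx":0,"ry":0,"rz":0,"gripper":1},{"x":0,"y":0,"z":-0.7,"rx":0,"ry":0,"rz":0,"gripper":1},{"x":0,"y":0,"z":-1,"rx":0,"ry":0,"rz":0,"gripper":1},{"x":0,"y":0,"z":-1,"rx":0,"ry":0,"rz":0,"gripper":1}]' >/dev/null
python3 -m creep '[{"x":0,"y":0,"z":-0.07,"rx":0,"ry":0,"rz":0.3,"gripper":1},{"x":0,"y":0,"z":-0.07,"rx":0,"ry":0,"rz":0.3,"gripper":1},{"x":0,"y":0,"z":-0.07,"rx":0,"ry":0,"rz":0.3,"gripper":1},{"x":0,"y":0,"z":-0.07,"rx":0,"ry":0,"rz":0.3,"gripper":1}]' >/dev/null
python3 -m creep '[{"x":0,"y":0,"z":0,"rx":0,"ry":0,"rz":0.3,"gripper":1},{"x":0,"y":0,"z":0,"rx":0,"ry":0,"rz":0.3,"gripper":1},{"x":0,"y":0,"z":0,"rx":0,"ry":0,"rz":0.3,"gripper":1},{"x":0,"y":0,"z":0,"rx":0,"ry":0,"rz":0.3,"gripper":1}]' >/dev/null
python3 -m creep '[{"x":0,"y":0,"z":0,"rx":0,"ry":0,"rz":0.343,"gripper":1},{"x":0,"y":0,"z":0,"rx":0,"ry":0,"rz":0.343,"gripper":1},{"x":0,"y":0,"z":0,"rx":0,"ry":0,"rz":0.343,"gripper":1},{"x":0,"y":0,"z":0,"rx":0,"ry":0,"rz":0.343,"gripper":1},{"x":0,"y":0,"z":0,"rx":0,"ry":0,"rz":0.343,"gripper":1}]'
python3 -c "
from h import *
go([.5426,.247,.225],8.1)"
```

```text
time: 10.52
ee_pos: [0.51, 0.0074, 0.0987]
ee_rot: [-0.081, 3.139, -0.0]
force: [0.0, -0.0, 1.7]
grip_width: 0.0175
finger_force: 15.1
time: 12.02
ee_pos: [0.5094, 0.0074, 0.2261]
ee_rot: [-2.065, -2.367, 0.0]
force: [0.7, -0.5, -0.5]
grip_width: 0.0177
finger_force: 15.0
t 12.02 at [0.5094 0.0074 0.2261] yaw 7.8 w 0.0177 F [ 0.7 -0.5 -0.5] grip 15.0
  shift frac [1.94  0.545 0.01 ] turn frac [-0.0001 -0.0001 -0.0034] | shift in new frame [1.938 0.555 0.009]
```

```bash
python3 -m creep '[{"x":0.97,"y":0.275,"z":0,"rx":0,"ry":0,"rz":0,"gripper":1},{"x":0.97,"y":0.275,"z":0,"rx":0,"ry":0,"rz":0,"gripper":1},{"x":0.97,"y":0.275,"z":0,"rx":0,"ry":0,"rz":0,"gripper":1},{"x":0.97,"y":0.275,"z":0,"rx":0,"ry":0,"rz":0,"gripper":1}]' >/dev/null
python3 -m creep '[{"x":0.97,"y":0.275,"z":0,"rx":0,"ry":0,"rz":-0.003,"gripper":1},{"x":0.97,"y":0.275,"z":0,"rx":0,"ry":0,"rz":-0.003,"gripper":1},{"x":0.97,"y":0.275,"z":0,"rx":0,"ry":0,"rz":-0.003,"gripper":1},{"x":0.97,"y":0.275,"z":0,"rx":0,"ry":0,"rz":-0.003,"gripper":1},{"x":0.97,"y":0.275,"z":0,"rx":0,"ry":0,"rz":-0.003,"gripper":1}]' >/dev/null
python3 -m creep '[{"x":0,"y":0,"z":0.33,"rx":0,"ry":0,"rz":0,"gripper":1},{"x":0,"y":0,"z":0.33,"rx":0,"ry":0,"rz":0,"gripper":1},{"x":0,"y":0,"z":0.33,"rx":0,"ry":0,"rz":0,"gripper":1},{"x":0,"y":0,"z":0.33,"rx":0,"ry":0,"rz":0,"gripper":1}]'
python3 - <<'E'
from h import *
from station import imaging
go([.5426,.247,.0987],8.1)
s=imaging.capture("scene")
a=cv2.resize(s["pixels"][160:290,300:460],(738,600),interpolation=cv2.INTER_CUBIC)
from station import sensors
e=sensors.read_state()["ee_pos"]
for P in([.5426,.247,.06],[e[0],e[1],e[2]-.0887]):
    q=proj(s,P);print("proj",((q-[300,160])*4.615).round())
cv2.imwrite("pics/p2.png",a)
E
```

```text
time: 13.1
ee_pos: [0.5426, 0.246, 0.1876]
ee_rot: [2.055, 2.375, 0.0]
force: [0.6, -0.9, -0.3]
grip_width: 0.0177
finger_force: 15.0
t 13.10 at [0.5426 0.246  0.1876] yaw 8.3 w 0.0177 F [ 0.6 -0.9 -0.3] grip 15.0
  shift frac [0.008 0.001 0.741] turn frac [0.0002 0.0002 0.0018] | shift in new frame [0.008 0.002 0.741]
proj [388. 487.]
proj [403. 425.]
```

View pics/p2.png

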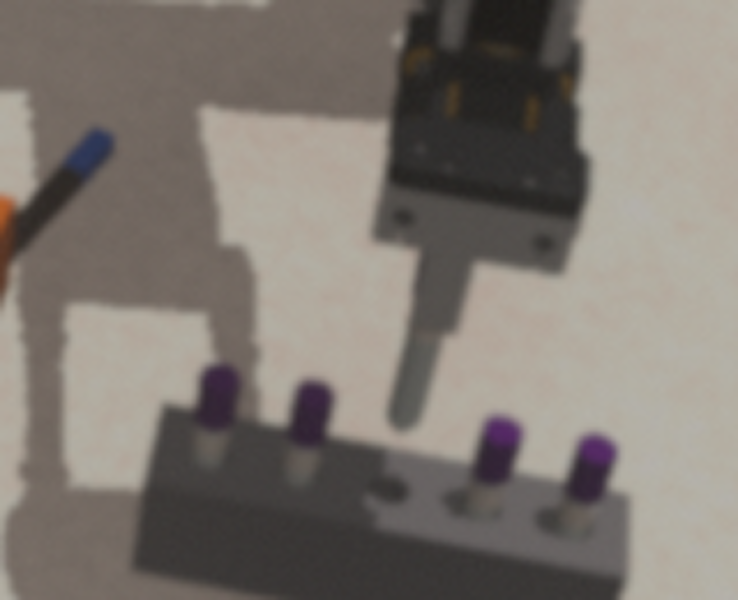

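The first tube stands seated like its neighbours at (213,410). The second tube's foot is at (402,428), as predicted, above the empty hole at (388,488). Inserting.

```bash
python3 -m creep '[{"x":0.008,"y":0.002,"z":0.1,"rx":0,"ry":0,"rz":0,"gripper":1},{"x":0.008,"y":0.002,"z":0.2,"rx":0,"ry":0,"rz":0,"gripper":1},{"x":0.008,"y":0.002,"z":0.32,"rx":0,"ry":0,"rz":0,"gripper":1},{"x":0.008,"y":0.002,"z":0.41,"rx":0,"ry":0,"rz":0,"gripper":1},{"x":0.008,"y":0.002,"z":0.41,"rx":0,"ry":0,"rz":0,"gripper":1}]'
python3 -c "
from h import *
go([.5426,.247,.0987],8.1)"
```

```text
time: 13.57
ee_pos: [0.5417, 0.2475, 0.1367]
ee_rot: [-2.054, -2.376, 0.003]
force: [-0.5, -0.9, -0.3]
grip_width: 0.0173
finger_force: 15.0
t 13.57 at [0.5417 0.2475 0.1367] yaw 8.3 w 0.0173 F [-0.5 -0.9 -0.3] grip 15.0
  shift frac [-0.005  0.007  0.316] turn frac [-0.0013  0.0003  0.0024] | shift in new frame [-0.005  0.007  0.316]
```

```bash
python3 -m creep '[{"x":0,"y":0,"z":0.1,"rx":0,"ry":0,"rz":0,"gripper":1},{"x":0,"y":0,"z":0.2,"rx":0,"ry":0,"rz":0,"gripper":1},{"x":0,"y":0,"z":0.29,"rx":0,"ry":0,"rz":0,"gripper":1},{"x":0,"y":0,"z":0.32,"rx":0,"ry":0,"rz":0,"gripper":1},{"x":0,"y":0,"z":0.33,"rx":0,"ry":0,"rz":0,"gripper":1}]'
python3 -m creep '[{"x":0,"y":0,"z":0.008,"rx":0,"ry":0,"rz":0,"gripper":1},{"x":0,"y":0,"z":0.008,"rx":0,"ry":0,"rz":0,"gripper":1}]'
```

```text
time: 13.98
ee_pos: [0.5426, 0.2482, 0.0986]
ee_rot: [2.054, 2.377, 0.0]
force: [-1.9, -0.4, 7.1]
grip_width: 0.0176
finger_force: 15.0
time: 14.15
ee_pos: [0.5426, 0.2483, 0.0986]
ee_rot: [2.054, 2.377, 0.001]
force: [-2.0, -0.6, 4.7]
grip_width: 0.0177
finger_force: 15.0
```

Seated. Release, rise and verify the whole rack.

```bash
python3 -m creep '[{"x":0,"y":0,"z":0,"rx":0,"ry":0,"rz":0,"gripper":0.5},{"x":0,"y":0,"z":0,"rx":0,"ry":0,"rz":0,"gripper":0.5},{"x":0,"y":0,"z":0,"rx":0,"ry":0,"rz":0,"gripper":0.5},{"x":0,"y":0,"z":0,"rx":0,"ry":0,"rz":0,"gripper":0.5}]'
python3 -m creep '[{"x":0,"y":0,"z":-0.2,"rx":0,"ry":0,"rz":0,"gripper":0.5},{"x":0,"y":0,"z":-0.5,"rx":0,"ry":0,"rz":0,"gripper":0.5},{"x":0,"y":0,"z":-0.8,"rx":0,"ry":0,"rz":0,"gripper":0.5},{"x":0,"y":0,"z":-1,"rx":0,"ry":0,"rz":0,"gripper":0.5},{"x":0,"y":0,"z":-1,"rx":0,"ry":0,"rz":0,"gripper":0.5}]' >/dev/null
python3 -m creep '[{"x":0,"y":0,"z":-0.3,"rx":0,"ry":0,"rz":-0.06,"gripper":0.5},{"x":0,"y":0,"z":-0.3,"rx":0,"ry":0,"rz":0.06,"gripper":0.5},{"x":0,"y":0,"z":-0.3,"rx":0,"ry":0,"rz":0.06,"gripper":0.5}]'
python3 - <<'E'
from h import *
go([.5676,-.2756,.25],2.6)
s=pickle.load(open("scene0.pkl","rb"));t=pickle.load(open("top0.pkl","rb"))
# lid_grip: bar mid by two views; plate corners as a check
H,S,V=hsv(t)
b=blobs(V<60,200,2000,(380,195,465,222))[0]
for ce,a,k in [b]: print("top bar",ce,plane(t,ce,.183).round(4))
for P in([.5676,-.2756,.186],[.5676,-.2756,.164],[.5738,-.3448+.005,.186],[.5600,-.2065-.005,.186]): print("scene",proj(s,P).round(1),"top",proj(t,P).round(1))
# plate outline (top face z=.138) in top view
w=(S<50)&(V>150)
for ce,a,k in blobs(cv2.morphologyEx(((V<150)&(S<60)).astype(np.uint8),cv2.MORPH_OPEN,np.ones((3,3))),2000,9000,(355,160,475,262)):
    print("grey panel",ce,a,plane(t,ce,.138).round(4),cv2.boxPoints(cv2.minAreaRect(np.argwhere(k)[:,::-1].astype(np.float32))).round(1).tolist())
a=np.hstack([cv2.resize(s["pixels"][130:230,70:230],(400,250),interpolation=cv2.INTER_CUBIC),cv2.resize(t["pixels"][155:265,350:480],(295,250),interpolation=cv2.INTER_CUBIC)])
cv2.imwrite("pics/lid.png",a)
E
```

```text
time: 14.48
ee_pos: [0.5425, 0.2483, 0.0971]
ee_rot: [2.054, 2.377, 0.001]
force: [-0.7, -0.4, -1.0]
grip_width: 0.0409
finger_force: 0.0
time: 15.15
ee_pos: [0.543, 0.2485, 0.2542]
ee_rot: [2.168, 2.272, 0.004]
force: [0.2, 0.1, -1.1]
grip_width: 0.0466
finger_force: 0.0
t 15.15 at [0.543  0.2485 0.2542] yaw 2.7 w 0.0466 F [ 0.2  0.1 -1.1] grip 0.0
  shift frac [-4.372  0.     0.031] turn frac [ 0.0019 -0.0006  0.0009] | shift in new frame [-4.372  0.006  0.035]
top bar (np.float64(419.58), np.float64(206.17)) [ 0.5688 -0.2763  0.183 ]
scene [148.8 157.2] top [419.7 206.5]
scene [150.3 165.5] top [416.7 208.2]
scene [122.8 151.7] top [448.8 204.4]
scene [176.3 162.5] top [390.2 209.3]
```

View pics/lid.png

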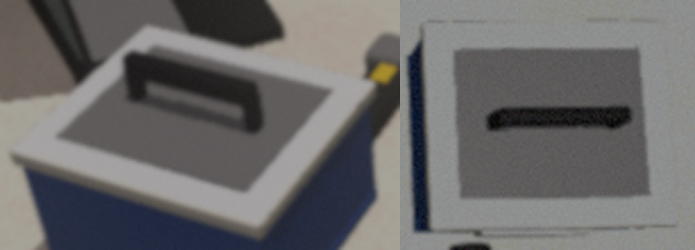

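Left: the scene view shows the bar with its two posts, from crop (125,52) to (262,95). Right: the top view shows the bar from (490,118) to (630,115), centred on the grey panel. Both fit the projection. I'll travel to the lid and recheck the rack.

```bash
python3 -m creep '[{"x":-1,"y":0,"z":0,"rx":0,"ry":0,"rz":0,"gripper":0.5},{"x":-1,"y":0,"z":0,"rx":0,"ry":0,"rz":0,"gripper":0.5},{"x":-1,"y":0,"z":0,"rx":0,"ry":0,"rz":0,"gripper":0.5}]' >/dev/null
python3 -m creep '[{"x":-1,"y":0,"z":0,"rx":0,"ry":0,"rz":0,"gripper":0.5},{"x":-1,"y":0,"z":0,"rx":0,"ry":0,"rz":0,"gripper":0.5},{"x":-1,"y":0,"z":0,"rx":0,"ry":0,"rz":0,"gripper":0.5}]' >/dev/null
python3 -m creep '[{"x":-1,"y":0,"z":0,"rx":0,"ry":0,"rz":0,"gripper":0.5},{"x":-1,"y":0,"z":0,"rx":0,"ry":0,"rz":0,"gripper":0.5},{"x":-1,"y":0,"z":0,"rx":0,"ry":0,"rz":0,"gripper":0.5}]' >/dev/null
python3 -m creep '[{"x":-1,"y":0,"z":0,"rx":0,"ry":0,"rz":0,"gripper":0.5},{"x":-1,"y":0,"z":0,"rx":0,"ry":0,"rz":0,"gripper":0.5},{"x":-1,"y":0,"z":0,"rx":0,"ry":0,"rz":0,"gripper":0.5},{"x":-1,"y":0,"z":0,"rx":0,"ry":0,"rz":0,"gripper":0.5},{"x":-1,"y":0,"z":0,"rx":0,"ry":0,"rz":0,"gripper":0.5}]'
python3 - <<'E'
from h import *
from station import imaging
go([.5693,-.278,.25],2.6)
t0=pickle.load(open("top0.pkl","rb"));s0=pickle.load(open("scene0.pkl","rb"))
C=[plane(t0,p,.138) for p in((374.2,176.1),(454.8,176.1),(460.1,239.6),(377.3,242.2))]
print("panel T",np.round(C,4)[:,:2].tolist(),np.mean(C,0).round(4))
D=[plane(s0,(70+x/2.5,130+y/2.5),.138) for x,y in((57,135),(247,192),(333,92),(150,45))]
print("panel S",np.round(D,4)[:,:2].tolist(),np.mean(D,0).round(4))
# bar top face corners, scene: front-top edge is lower limit of lighter top; ends
s=imaging.capture("scene");t=imaging.capture("top")
ps,pt=[[b[0] for b in blobs(purple(c),12,400)] for c in(s,t)]
for p in pt:
    for q in ps:
        P,e=tri(t,p,s,q)
        if e<.006 and .05<P[2]<.13: print(P.round(4),round(e,4))
H,S,V=hsv(t)
for ce,a,k in blobs((H<8)&(S>150),15,300,(275,200,300,222)): print("red",ce,a)
E
```

```text
time: 16.32
ee_pos: [0.5664, -0.2329, 0.2511]
ee_rot: [-2.166, -2.272, 0.001]
force: [0.9, 0.4, 0.2]
grip_width: 0.0468
finger_force: 0.0
t 16.32 at [ 0.5664 -0.2329  0.2511] yaw 2.7 w 0.0468 F [0.9 0.4 0.2] grip 0.0
  shift frac [-0.376  0.006  0.009] turn frac [-0.0014 -0.0011  0.0016] | shift in new frame [-0.376  0.007  0.009]
panel T [[0.6437, -0.1874], [0.6491, -0.3748], [0.5028, -0.3814], [0.4931, -0.1931]] [ 0.5722 -0.2842  0.138 ]
panel S [[0.6471, -0.3758], [0.6414, -0.1843], [0.4942, -0.1888], [0.5009, -0.3844]] [ 0.5709 -0.2833  0.138 ]
[0.5547 0.1672 0.1044] 0.0006
[0.548  0.2067 0.1042] 0.0003
[0.5424 0.2471 0.1011] 0.0004
[0.5369 0.2866 0.1003] 0.0002
[0.5307 0.326  0.0999] 0.0003
red (np.float64(286.2), np.float64(212.54)) 46
```

All five rack tubes are at seat height on the 40 mm pitch, and red is unmoved. The panel centre agrees in both views at (.571,-.284), so the bar centre is at about (.5705,-.2825). Align and descend.

```bash
python3 -m creep '[{"x":-0.413,"y":0.016,"z":0,"rx":0,"ry":0,"rz":0.005,"gripper":0.5},{"x":-0.413,"y":0.016,"z":0,"rx":0,"ry":0,"rz":0.005,"gripper":0.5},{"x":-0.413,"y":0.016,"z":0,"rx":0,"ry":0,"rz":0.005,"gripper":0.5},{"x":-0.413,"y":0.016,"z":0,"rx":0,"ry":0,"rz":0.005,"gripper":0.5}]' >/dev/null
python3 -m creep '[{"x":0,"y":0,"z":0.2,"rx":0,"ry":0,"rz":0,"gripper":0.5},{"x":0,"y":0,"z":0.4,"rx":0,"ry":0,"rz":0,"gripper":0.5},{"x":0,"y":0,"z":0.55,"rx":0,"ry":0,"rz":0,"gripper":0.5},{"x":0,"y":0,"z":0.6,"rx":0,"ry":0,"rz":0,"gripper":0.5},{"x":0,"y":0,"z":0.6,"rx":0,"ry":0,"rz":0,"gripper":0.5}]'
python3 - <<'E'
from h import *
from station import imaging
go([.5705,-.2825,.178],2.2)
s=imaging.capture("scene")["pixels"][90:230,70:250];t=imaging.capture("top")["pixels"][155:265,350:480]
cv2.imwrite("pics/lid2.png",np.hstack([cv2.resize(s,(450,350),interpolation=cv2.INTER_CUBIC),cv2.resize(t,(350,350),interpolation=cv2.INTER_CUBIC)]))
E
```

```text
time: 17.17
ee_pos: [0.5705, -0.2781, 0.1795]
ee_rot: [-2.168, -2.268, 0.0]
force: [-0.5, -0.1, 1.5]
grip_width: 0.047
finger_force: 0.0
t 17.17 at [ 0.5705 -0.2781  0.1795] yaw 2.6 w 0.0470 F [-0.5 -0.1  1.5] grip 0.0
  shift frac [-0.036 -0.002  0.012] turn frac [-0.002  -0.0018  0.0044] | shift in new frame [-0.036 -0.002  0.012]
```

View pics/lid2.png

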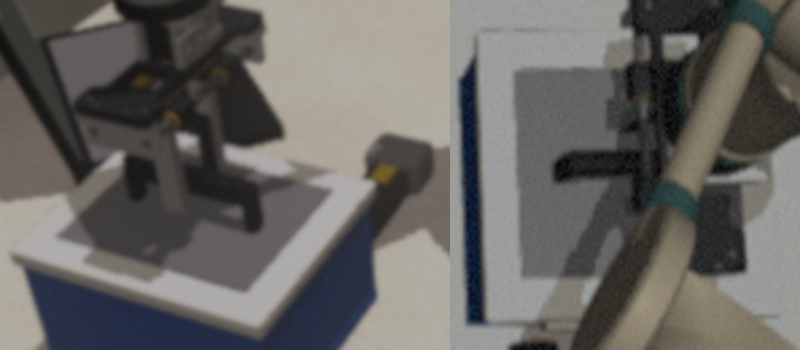

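The fingers straddle the bar: near finger at (172,185), posts at (135,190) and (253,215). Fine-centre, then close with 60 N.

```bash
python3 -m creep '[{"x":-0.036,"y":-0.002,"z":0.012,"rx":0,"ry":0,"rz":0.004,"gripper":0.5},{"x":-0.036,"y":-0.002,"z":0.012,"rx":0,"ry":0,"rz":0.004,"gripper":0.5},{"x":-0.036,"y":-0.002,"z":0.012,"rx":0,"ry":0,"rz":0.004,"gripper":0.5}]' 60 >/dev/null
python3 -m creep '[{"x":0,"y":0,"z":0,"rx":0,"ry":0,"rz":0,"gripper":1},{"x":0,"y":0,"z":0,"rx":0,"ry":0,"rz":0,"gripper":1},{"x":0,"y":0,"z":0,"rx":0,"ry":0,"rz":0,"gripper":1},{"x":0,"y":0,"z":0,"rx":0,"ry":0,"rz":0,"gripper":1},{"x":0,"y":0,"z":0,"rx":0,"ry":0,"rz":0,"gripper":1}]' 60
python3 -c "
from h import *
go([.5705,-.2825,.178],2.2);from station import sensors;print(sensors.read_state()['moment'])"
```

```text
time: 17.93
ee_pos: [0.5714, -0.2849, 0.1796]
ee_rot: [-2.18, -2.262, -0.0]
force: [0.4, -0.4, 0.2]
grip_width: 0.0175
finger_force: 0.0
t 17.93 at [ 0.5714 -0.2849  0.1796] yaw 2.1 w 0.0175 F [ 0.4 -0.4  0.2] grip 0.0
  shift frac [ 0.02  -0.007  0.013] turn frac [ 0.     -0.0001 -0.0007] | shift in new frame [ 0.02  -0.007  0.013]
[-0.09649063  0.03214167  0.02759666]
```

```bash
python3 -m creep '[{"x":0,"y":0,"z":0,"rx":0,"ry":0,"rz":0,"gripper":1},{"x":0,"y":0,"z":0,"rx":0,"ry":0,"rz":0,"gripper":1},{"x":0,"y":0,"z":0,"rx":0,"ry":0,"rz":0,"gripper":1}]' 60
python3 -m creep '[{"x":0,"y":0,"z":-0.01,"rx":0,"ry":0,"rz":0,"gripper":1},{"x":0,"y":0,"z":-0.02,"rx":0,"ry":0,"rz":0,"gripper":1},{"x":0,"y":0,"z":-0.02,"rx":0,"ry":0,"rz":0,"gripper":1}]'
python3 -c "
from h import *
go([.5705,-.2825,.178],2.2);from station import sensors;print(sensors.read_state()['moment'])"
```

```text
time: 18.18
ee_pos: [0.5712, -0.2849, 0.1795]
ee_rot: [-2.179, -2.262, 0.0]
force: [-0.7, -0.1, 0.4]
grip_width: 0.0155
finger_force: 60.0
time: 18.43
ee_pos: [0.5709, -0.2845, 0.1801]
ee_rot: [-2.178, -2.261, 0.0]
force: [1.0, -1.8, -10.9]
grip_width: 0.0156
finger_force: 60.0
t 18.43 at [ 0.5709 -0.2845  0.1801] yaw 2.1 w 0.0156 F [  1.   -1.8 -10.9] grip 60.0
  shift frac [ 0.017 -0.003  0.018] turn frac [-0.0013 -0.0011 -0.0007] | shift in new frame [ 0.017 -0.003  0.018]
[-0.32011402 -0.24061208  0.03222153]
```

Pull is at 11 N with the grip holding. I'll continue in sub-mm steps.

```bash
for i in 1 2 3; do python3 -m creep '[{"x":0,"y":0,"z":-0.004,"rx":0,"ry":0,"rz":0,"gripper":1},{"x":0,"y":0,"z":-0.008,"rx":0,"ry":0,"rz":0,"gripper":1},{"x":0,"y":0,"z":-0.012,"rx":0,"ry":0,"rz":0,"gripper":1},{"x":0,"y":0,"z":-0.016,"rx":0,"ry":0,"rz":0,"gripper":1}]' | grep -E "pos|force|width|rot"; done
```

```text
ee_pos: [0.5704, -0.2844, 0.1825]
ee_rot: [-2.177, -2.26, 0.001]
force: [0.6, 0.6, -14.9]
grip_width: 0.0154
finger_force: 60.0
ee_pos: [0.5716, -0.2845, 0.1866]
ee_rot: [2.179, 2.262, 0.001]
force: [-0.2, 0.7, -9.0]
grip_width: 0.0152
finger_force: 60.0
ee_pos: [0.5715, -0.2847, 0.1882]
ee_rot: [2.179, 2.262, 0.001]
force: [0.2, 0.3, -8.4]
grip_width: 0.0151
finger_force: 60.0
```

Seal peak passed softly (+8.6 mm). Raise the rest, to about +30 mm.

```bash
for i in 1 2; do python3 -m creep '[{"x":0,"y":0,"z":-0.015,"rx":0,"ry":0,"rz":0,"gripper":1},{"x":0,"y":0,"z":-0.03,"rx":0,"ry":0,"rz":0,"gripper":1},{"x":0,"y":0,"z":-0.05,"rx":0,"ry":0,"rz":0,"gripper":1},{"x":0,"y":0,"z":-0.07,"rx":0,"ry":0,"rz":0,"gripper":1},{"x":0,"y":0,"z":-0.085,"rx":0,"ry":0,"rz":0,"gripper":1}]' | grep -E "pos|force|width|rot"; done
python3 -m creep '[{"x":0,"y":0,"z":0,"rx":0,"ry":0,"rz":0,"gripper":1},{"x":0,"y":0,"z":0,"rx":0,"ry":0,"rz":0,"gripper":1},{"x":0,"y":0,"z":0,"rx":0,"ry":0,"rz":0,"gripper":1}]'
python3 - <<'E'
from h import *
from station import imaging,sensors
go([.5712,-.2849,.2096],2.1);print(sensors.read_state()['moment'])
s=imaging.capture("scene");pickle.dump(s,open("send.pkl","wb"))
cv2.imwrite("pics/lid3.png",cv2.resize(s["pixels"][100:260,60:260],(750,600),interpolation=cv2.INTER_CUBIC))
E
```

```text
ee_pos: [0.5722, -0.2856, 0.1993]
ee_rot: [2.177, 2.26, 0.001]
force: [-0.0, -0.6, -5.2]
grip_width: 0.0155
finger_force: 60.0
ee_pos: [0.5716, -0.285, 0.2085]
ee_rot: [2.179, 2.262, 0.0]
force: [0.5, -1.0, -5.5]
grip_width: 0.0157
finger_force: 60.0
time: 20.52
ee_pos: [0.5714, -0.2848, 0.208]
ee_rot: [-2.179, -2.262, -0.0]
force: [-0.1, -0.3, -5.1]
grip_width: 0.0154
finger_force: 60.0
t 20.52 at [ 0.5714 -0.2848  0.208 ] yaw 2.1 w 0.0154 F [-0.1 -0.3 -5.1] grip 60.0
  shift frac [-0.001 -0.001 -0.013] turn frac [-0.0001 -0.0001  0.0005] | shift in new frame [-0.001 -0.001 -0.013]
[-0.06234519  0.1470691  -0.04899552]
```

View pics/lid3.png

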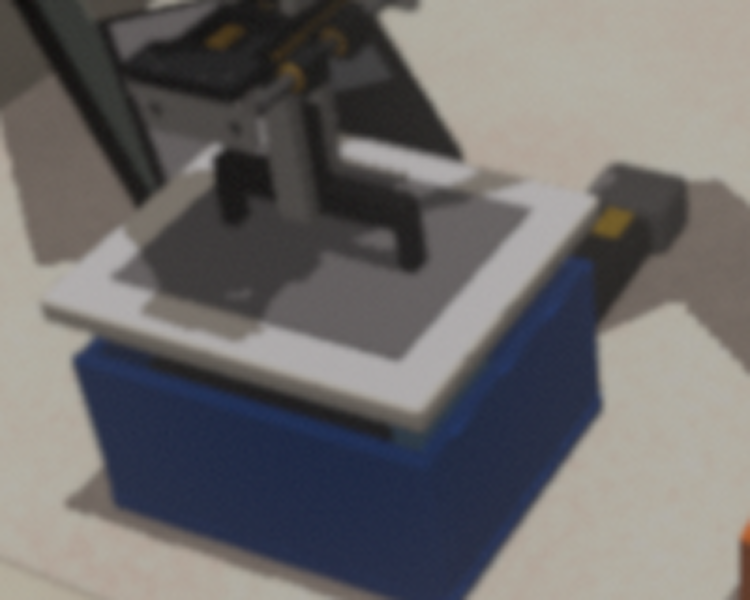

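The lid is free and hanging level-looking, with the plate's front corner at (420,420), and a dark plug and gap visible below it. Check lift at three panel corners and add the last 2 mm.

```bash
python3 -m creep '[{"x":0,"y":0,"z":-0.013,"rx":0,"ry":0,"rz":0,"gripper":1},{"x":0,"y":0,"z":-0.013,"rx":0,"ry":0,"rz":0,"gripper":1},{"x":0,"y":0,"z":-0.013,"rx":0,"ry":0,"rz":0,"gripper":1},{"x":0,"y":0,"z":-0.013,"rx":0,"ry":0,"rz":0,"gripper":1},{"x":0,"y":0,"z":-0.013,"rx":0,"ry":0,"rz":0,"gripper":1}]'
python3 - <<'E'
from h import *
from scipy.optimize import minimize_scalar
s=pickle.load(open("send.pkl","rb"))
for (x,y),q in zip([(.6471,-.3758),(.6414,-.1843),(.4942,-.1888)],[(112,272),(403,358),(533,208)]):
    q=np.array(q)/3.75+[60,100]
    r=minimize_scalar(lambda z:np.sum((proj(s,[x,y,z])-q)**2),bounds=(.12,.22),method="bounded")
    print("lift mm %.1f resid px %.1f"%((r.x-.138)*1e3,r.fun**.5))
E
```

```text
time: 20.98
ee_pos: [0.5714, -0.2848, 0.2096]
ee_rot: [-2.18, -2.262, -0.0]
force: [1.1, 0.2, -4.7]
grip_width: 0.0154
finger_force: 60.0
lift mm 30.7 resid px 0.2
lift mm 29.5 resid px 0.5
lift mm 30.7 resid px 0.0
```

Lift is about 30 mm at all three corners, level and steady. Handing in.

```bash
python3 -c "
from station import order,sensors
s=sensors.read_state();print(abs(s['qd']).max(),s['ee_pos'][2]);print(order.finish_job())"
```

```text
0.00268814568229379 0.20963825568602107
the job is handed in; nothing more can be done
None
```

The job is handed in: both purple-capped spares are pushed fully into the rack's empty holes and released, the red tube hasn't moved, and the arm is still holding the lid level about 30 mm above its seat, free of its seal.

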